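# Fold back the tote's bifold cover and stow two consumables

### The job

Push the half-open two-panel dust cover of the divided tote all the way back, so that its panels stand upright at the rear of the tote, folded flat against each other. Then lay the ferrule box and the septa tin flat on the tote's floor, each in the compartment that matches its size (the longest for the box, the square one for the tin), leaving the cover folded. Do not disturb the beaker or the tape roll.

Things in the scene. Friction and masses are not known exactly. Their poses are not given: they have to be found in the camera images.
- tote: Grey divided tote, fixed, 152 (x) x 242 (y) mm. Origin: centre of its underside; +x towards the rear wall, which carries the cover's hinge (roughly away from the robot), z up. Floor at 4 mm; low dividers and front wall up to 13 mm; side walls (y = +-115 to 121 mm) and rear wall (x = 70 to 76 mm) up to 46 mm.
- box_bay (a point): Centre of the floor of the longest compartment, for the ferrule box: inside 104 mm along the tote's x by 74 mm along its y. Axes as the tote's.
- tin_bay (a point): Centre of the floor of the square compartment, for the septa tin: inside 70 x 70 mm. Axes as the tote's.
- rear_panel (a joint): Angle of the cover's rear panel (aluminium, 70 x 226 x 4 mm) about its hinge along the tote's y at x = 70 mm, z = 50 mm: 0 = flat over the tote, 1.571 = upright (its stop). Starts leaning towards the robot, 0.9 to 1.2. Friction hinge: stays where left; 2 to 5 N at its upper edge towards tote +x raises it.
- front_panel (a joint): Angle of the front panel (same size, hinged along y to the other edge of the rear one) to it: 0 = in one plane, 3.142 = folded flat on it (its stop). Starts hanging forward and down from that hinge like a tent, free edge 35 to 75 mm above the worktop. Slick, with a friction hinge: stays where left, 1 to 3 N on the free edge towards tote +x folds it. Folded and upright, the cover reaches z = 120 mm.
- rail (a point): Middle of the grip rail, a black bar 10 mm thick and 120 mm long along the tote's y, its axis 14 mm off the inner face (10 mm off the outer face) of the front panel, half-way between that panel's two long edges (35 mm from each). With the cover folded it is at tote x = 56 mm, z = 85 mm. Its x axis points from the free edge towards the hinge between the panels, z outward.
- ferrule_box: Loose flat blue box with a pale lid (lid fixed), 60 (x) x 90 (y) x 22 mm high, 80 g nominal. Origin: centre of its underside, z up. In the long compartment its 90 mm side lies along the tote's x.
- septa_tin: Loose round white tin with a fixed lid, 56 mm diameter, 28 mm high, 60 g nominal. Origin: centre of its underside, z up.
- beaker: Loose empty beaker, 51 mm diameter, 66 mm high, a bystander. Origin: centre of its underside.
- tape_roll: Loose roll of tape lying flat, 62 mm diameter, 19 mm high, a bystander. Origin: centre of its underside.
Things that resemble listed ones, but are neither listed nor needed, are in the scene too. Leave any black or blue look-alike of the septa_tin alone.

How it is judged:
On the way:
1. the cover is folded up: rear panel past 1.47 rad and front panel past 2.92 rad, with both parts still outside the tote (value of joint rear_panel above 1.47 rad and value of joint front_panel above 2.92 rad and horizontal distance between ferrule_box and box_bay above 0.05 m and horizontal distance between septa_tin and tin_bay above 0.05 m), for 0.2 s.
At the end, for the whole second after the job is handed in: Cover folded (rear_panel past 1.47 rad, front_panel past 2.92); ferrule box in the long compartment and septa tin in the square one, each within 14 mm of its centre, underside within 3 mm of the floor, tilted under 0.08 rad; both at rest (value of joint rear_panel above 1.47 rad and value of joint front_panel above 2.92 rad and horizontal distance between ferrule_box and box_bay below 0.014 m and z of ferrule_box in the frame of box_bay below 0.003 m and angle between each of ferrule_box, septa_tin's own z axis and vertical below 0.08 rad and horizontal distance between septa_tin and tin_bay below 0.014 m and z of septa_tin in the frame of tin_bay below 0.003 m and linear speed of each of ferrule_box, septa_tin below 0.02 m/s); the robot touches nothing.
It fails at once if the beaker is moved more than 30 mm (distance of beaker from where it was at the start of the episode above 0.03 m).
It fails at once if the tape roll is moved more than 30 mm (distance of tape_roll from where it was at the start of the episode above 0.03 m).
It also fails if it takes over 64 s, if anything falls off the work surface, if the arm or the gripper's body presses on something with over 40 N, if the wrist force passes 120 N, or if a joint passes its speed limit or range.

### The arm

A 7-joint arm with a two-finger parallel gripper is mounted at the origin on a cart in front of the work surface, level with it; the furniture and walls round the work are solid. World frame = base frame: x ahead of the robot, y to its left, z up, the work surface at z = 0. Lengths are in m, angles in rad, forces in N, time in s.
With the tool pointing down it reaches from about 0.425 to 0.875 m from the base axis. Payload 9.9 kg.
Tool frame: the origin (TCP) lies at the centre of the arm's flange, where the gripper is bolted on; the fingertips stand 173 mm ahead of it and the grasp point (between the pads) lies 155 mm ahead of it; z points along the fingers, x is the direction in which the jaws open and shut, and the axes are right-handed (so a half turn about z gives the same grasp; the last joint's range is limited). The gripper opens to 85 mm and grips with 20 to 120 N. Pads are 22 mm wide; open, the fingers measure 114 mm over their backs; the gripper's body (76 mm by 85 mm) begins 54 mm behind the grasp point. The pads swing forward as they close: fully open they stand 13 mm farther back than shut.
Start: joints at [-1.41, 0.576, 0.025, 1.437, -0.015, 1.129, -0.057], TCP at [0.164, 0.655, 0.405] pointing down, gripper open.
Joint ranges: [-2.76, 2.76], [-0.34, 2.15], [-1.52, 1.57], [0.19, 2.46], [-1.09, 4.23], [0.17, 1.99], [-2.82, 2.82]. Speed limits (rad/s): [2.22, 2.22, 3.01, 3.01, 3.14, 3.14, 3.14].

### API

Orientations are given as a unit quaternion [w, x, y, z].
In Python, from cell import bot gives the robot as it stands.
- The arm moves only by the tool step_arm, never from a script. Its argument "commands" is a list of rows, each a list of 4 numbers: the shift along the world's x, y, z each as a share of 50 mm, from -1 to 1, then the turn about the world's z as a share of 8 degrees, from -1 to 1. In form: [[x, y, z, spin], ...]. A call has 1 to 12 rows; each row shifts and turns the commanded pose from where the row before left it; what a row does not reach is not made up. A row lasts 1/10 s, in which the tool goes at most 50 mm and 8.59 degrees, less where a joint would pass 70% of its speed; a pose out of reach is approached as far as the arm can. A call with a number of a shift or a turn outside -1 to 1 is refused whole. A call with a gripper value outside its range is refused whole. "grip" is the closure, from -1 (fully open) to 1 (shut), set as the call begins (left out, the last holds). The fingers move at their own pace and stop on an object; "force" is the grip in N (left out, the last holds). Time passes only in rows, so rows that do not move let the fingers close. It gives the time, the measured TCP pose, the force and the opening at its end, in the units of the state.
- bot.get_obs(): the state, without advancing time (a new reading comes with each control period).
- bot.grab_frame(name): name is "scene" or "top" or "wrist"; returns a dict with "img" (480x640x3 uint8, red, green, blue), "camera_matrix" (3x3 intrinsics, pixels), "cam_to_world" (4x4, takes a point from camera to world coordinates). Camera axes: x right, y up, looking along -z (the intrinsics and any distortion apply to the point x, -y, -z); pixel columns grow to the right and rows downward; lengths in m; the calibration is good to about 2 mm. A picture is of the moment at which its call begins. There is no depth.
- bot.sign_off(): hands the job in, once; it reports no verdict.
Trained networks look in the newest picture that a camera, given by its name, has taken for a name from the list of things; names that differ only in an ending like _2 or _b are one class to them, and where a whole thing is asked for, a point or a joint stands for the part that bears it (a point fixed in the world has none). Each returns a list of dicts, best first, with "conf" (0 to 1); they miss things now and then, are a little off and sometimes report something else, mostly with a low value. They report only what shows in the picture. A call takes as long as a camera call. They do not tell look-alikes from the thing itself.
- bot.look_for(name, camera): "position" ([x, y, z] in m, in the coordinates of the camera as it stood for that picture, good to about 4 mm: the middle of the surface that is visible of it).
- bot.masks_of(name, camera): "mask" (480x640 bool, what is visible of it).
- bot.landmark_of(name, camera): "position" ([x, y, z] in m, in the coordinates of the camera as it stood for that picture, good to about 4 mm: a listed point, or the origin of a listed thing).
The state is a dict: "time": time; "qpos": joint angles; "dq": joint speeds; "joint_efforts": joint torques, N m; "position": TCP position; "tcp_rot": TCP orientation; "contact_force": force on the tool from outside, world axes, zero at the start; "torque": the same for the moment, N m; "gripper_width": opening from 0.0 (shut) to 1.0 (fully open).
Only numpy, scipy, OpenCV 4.12 (cv2) and the standard library are available. Lean on these libraries where they do the work, as an engineer would, in place of code of your own. Each camera call takes 0.05 s, during which the arm holds its last target. There are 200 camera calls.

## Working session

There is one attempt and no reset: what is moved stays moved. The work goes in short steps, Python scripts to look and compute and a tool call to move; the robot and the scene stay as the last step left them, time stands still between calls to the robot, and variables do not carry over. Pictures are saved under pics/ and viewed, on a budget of 10 in all, crops included, one or two more only if the job needs it, and the job is handed in when it is done.

Besides the shell and the picture viewer there is one more tool, called after ">>>" by a JSON object that holds its "method" and its "body". step_arm: Moves the arm, as the interface text tells. Its arguments: {"type":"object","properties":{"commands":{"type":"array","items":{"type":"array","items":{"type":"number"}}},"grip":{"type":"number"},"force":{"type":"number"}},"required":["commands"]}

```bash
mkdir -p pics; cat > h.py <<'E'
import numpy as np, cv2
from cell import bot
def w(f,p):
    return (f["cam_to_world"]@np.r_[p,1])[:3]
def ray(f,u,v,z):
    K=f["camera_matrix"];d=np.linalg.inv(K)@[u,v,1];d=d*[1,-1,-1]
    M=f["cam_to_world"];d=M[:3,:3]@d;o=M[:3,3];return o+d*(z-o[2])/d[2]
def pix(f,P):
    c=np.linalg.inv(f["cam_to_world"])@np.r_[P,1];q=f["camera_matrix"]@(c[:3]*[1,-1,-1]);return q[:2]/q[2]
def save(n,a): cv2.imwrite(f"pics/{n}.png",a[:,:,::-1])
E
python3 - <<'E'
from h import *
np.set_printoptions(precision=4,suppress=True)
fs={}
for c in ["top","scene"]:
    f=bot.grab_frame(c);fs[c]=f
    print(c,f["cam_to_world"][:3,3])
    for n in ["tote","box_bay","tin_bay","rail","ferrule_box","septa_tin","beaker","tape_roll"]:
        try: print(n,[(round(d["conf"],2),w(f,d["position"]),pix(f,w(f,d["position"])).round()) for d in bot.landmark_of(n,c)])
        except Exception as e: print(n,e)
    for n in ["rear_panel","front_panel"]:
        print(n,[(round(d["conf"],2),w(f,d["position"])) for d in bot.look_for(n,c)])
    save(c,f["img"])
print(bot.get_obs())
E
```

```text
top [0.3658 0.0136 1.6325]
tote [(0.91, array([0.5077, 0.021 , 0.0023]), array([316., 231.])), (0.66, array([ 0.4713, -0.0121,  0.0028]), array([328., 245.]))]
box_bay [(0.93, array([0.5009, 0.0591, 0.0036]), array([301., 234.]))]
tin_bay [(0.67, array([ 0.4719, -0.0107,  0.0009]), array([328., 245.]))]
rail [(0.87, array([0.5148, 0.0224, 0.0961]), array([315., 225.]))]
ferrule_box [(0.85, array([ 0.4543, -0.289 , -0.0064]), array([433., 253.]))]
septa_tin [(0.9, array([ 0.4256,  0.3044, -0.0012]), array([207., 262.])), (0.79, array([0.3714, 0.1961, 0.0033]), array([248., 283.])), (0.77, array([ 0.3504,  0.0889, -0.0013]), array([289., 292.])), (0.67, array([0.5148, 0.2203, 0.0015]), array([240., 228.])), (0.59, array([ 0.3507, -0.008 , -0.0034]), array([326., 292.]))]
beaker [(0.87, array([ 0.6064,  0.3366, -0.0017]), array([196., 193.]))]
tape_roll [(0.72, array([ 0.6395, -0.2351,  0.0009]), array([413., 183.])), (0.58, array([0.4242, 0.3024, 0.0003]), array([207., 263.]))]
rear_panel [(0.96, array([0.539 , 0.0209, 0.0956]))]
front_panel []
scene [-0.5842 -0.7104  0.7336]
tote [(0.
[... 808 characters left out ...]
))]
tape_roll [(0.94, array([ 0.6391, -0.2407,  0.0001]), array([430., 262.]))]
rear_panel [(0.9, array([ 0.5238, -0.001 ,  0.0938]))]
front_panel [(0.69, array([0.5274, 0.0103, 0.094 ]))]
{'time': 1.1, 'qpos': array([-1.4098,  0.5757,  0.0249,  1.4371, -0.015 ,  1.129 , -0.0565]), 'dq': array([ 0.0005, -0.0002, -0.0004,  0.0001,  0.0011,  0.0004,  0.0015]), 'joint_efforts': array([  0.0002, -76.5524,   2.2495, -28.6294,   0.0155,   0.0034,
         0.    ]), 'position': array([0.1636, 0.6549, 0.4047]), 'tcp_rot': array([ 0.    ,  0.7882,  0.6155, -0.    ]), 'contact_force': array([ 0.1921, -1.1968, -0.3231]), 'torque': array([-0.0214,  0.0194,  0.0421]), 'gripper_width': 0.9997481324958273}
```

View pics/top.png

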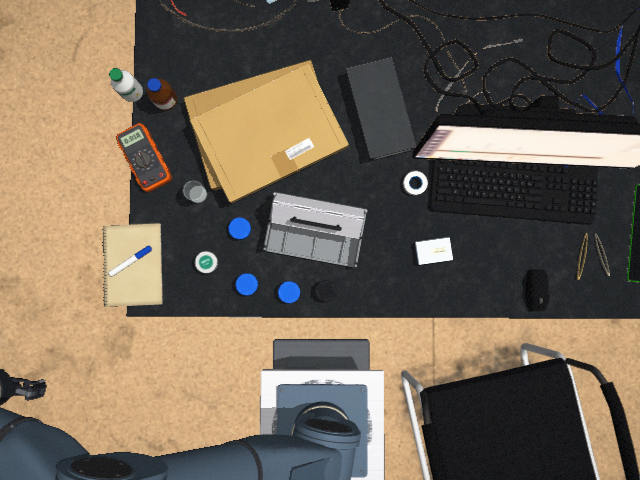

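View pics/scene.png

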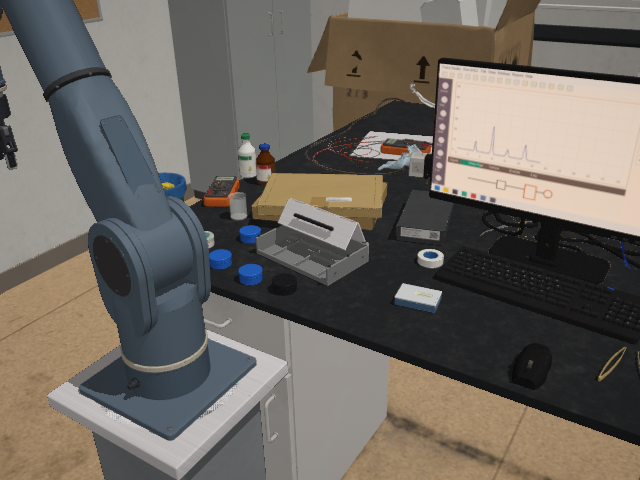

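The top view shows the tote at (316,231), slightly clockwise, with the cover tented and its rail at (315,225).

Candidates for the septa tin:
- White disc with a green label at (207,262), which is my choice because it is the only white one with a lid.
- Blue discs at (240,228), (247,284) and (289,292), and a black disc at (325,291). These are look-alikes.
- White ring at (415,182), which is the tape roll.

The ferrule box is at (433,252). Next I move over the tin to check it up close.

>>> {"method": "step_arm", "body": {"commands": [[0.46,-0.64,0,0.6],[0.46,-0.64,0,0],[0.46,-0.64,0,0],[0.46,-0.64,0,0],[0.46,-0.64,0,0],[0.46,-0.64,0,0],[0.46,-0.64,0,0],[0.46,-0.64,0,0],[0.46,-0.64,0,0],[0.46,-0.64,0,0],[0,0,0,0]]}}

```text
time: 2.2
position: [0.3968, 0.33, 0.405]
tcp_rot: [0.001, 0.764, 0.645, 0.0]
contact_force: [-1.6, 0.3, -0.5]
gripper_width: 1.001
```

```bash
python3 - <<'E'
from h import *
np.set_printoptions(precision=4,suppress=True)
f=bot.grab_frame("wrist");print(f["cam_to_world"]);
for n in ["septa_tin","tote","box_bay","tin_bay","rail","beaker"]:
    print(n,[(round(d["conf"],2),w(f,d["position"]),pix(f,w(f,d["position"])).round()) for d in bot.landmark_of(n,"wrist")])
save("w1",f["img"]);o=bot.get_obs();print(o["position"],o["qpos"],o["tcp_rot"])
E
```

```text
[[ 0.1693 -0.9331 -0.3173  0.3161]
 [ 0.9856  0.1597  0.0564  0.3436]
 [-0.002  -0.3223  0.9466  0.374 ]
 [ 0.      0.      0.      1.    ]]
septa_tin [(0.97, array([0.3747, 0.1965, 0.    ]), array([196., 202.])), (0.85, array([0.3523, 0.0874, 0.0014]), array([ 92., 199.])), (0.77, array([ 0.357 , -0.0094,  0.0012]), array([ 10., 218.])), (0.64, array([0.4276, 0.2985, 0.0009]), array([297., 233.])), (0.63, array([0.515 , 0.217 , 0.0038]), array([244., 313.]))]
tote [(0.71, array([ 0.5098,  0.0178, -0.0018]), array([ 88., 331.]))]
box_bay [(0.85, array([0.5013, 0.0605, 0.0032]), array([116., 322.]))]
tin_bay [(0.96, array([ 0.4694, -0.02  ,  0.0019]), array([ 43., 309.]))]
rail [(0.8, array([0.5181, 0.018 , 0.0938]), array([ 31., 393.]))]
beaker [(0.57, array([ 0.6081,  0.331 , -0.0007]), array([349., 362.]))]
[0.3929 0.3359 0.4046] [-0.8362  0.342   0.0523  1.8519 -0.022   0.9483  0.6378] [-0.0002  0.761   0.6487 -0.    ]
```

View pics/w1.png

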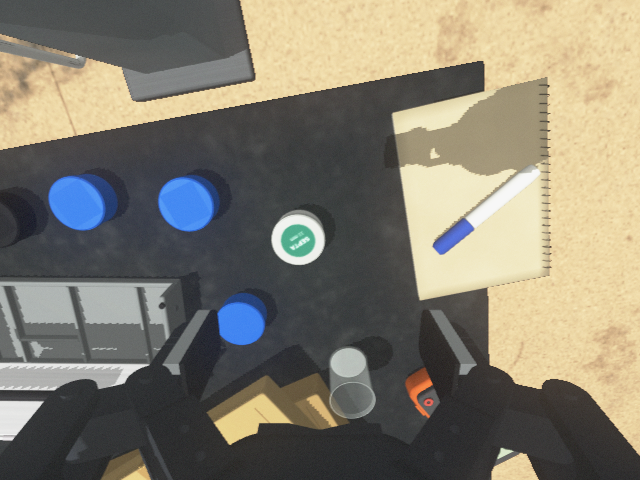

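The wrist view confirms the choice: the white tin at (298,238) has a green "SEPTA" label, with blue look-alikes at (190,203) and (241,320). Now I move over the front of the tote.

>>> {"method": "step_arm", "body": {"commands": [[0.16,-0.79,0,0],[0.16,-0.79,0,0],[0.16,-0.79,0,0],[0.16,-0.79,0,0],[0.16,-0.79,0,0],[0.16,-0.79,0,0],[0.16,-0.79,0,0],[0.16,-0.79,0,0],[0,0,0,0]], "grip": 1}}

```text
time: 3.45
position: [0.4581, 0.0145, 0.4049]
tcp_rot: [0.001, 0.764, 0.646, -0.0]
contact_force: [0.2, 0.5, 0.2]
gripper_width: -0.004
```

```bash
python3 - <<'E'
from h import *
np.set_printoptions(precision=4,suppress=True)
f=bot.grab_frame("wrist")
for n in ["tote","box_bay","tin_bay","rail"]:
    print(n,[(round(d["conf"],2),w(f,d["position"]),pix(f,w(f,d["position"])).round()) for d in bot.landmark_of(n,"wrist")])
for n in ["rear_panel","front_panel"]:
    print(n,[(round(d["conf"],2),w(f,d["position"])) for d in bot.look_for(n,"wrist")])
save("w2",f["img"]);o=bot.get_obs();print(o["position"],o["tcp_rot"])
import pickle;pickle.dump(f,open("w2.pkl","wb"))
E
```

```text
tote [(0.86, array([ 0.5097,  0.0214, -0.0019]), array([334., 245.]))]
box_bay [(0.61, array([0.5019, 0.0588, 0.0025]), array([366., 234.]))]
tin_bay [(0.53, array([0.5051, 0.0604, 0.0056]), array([368., 238.]))]
rail [(0.95, array([0.5194, 0.0155, 0.0911]), array([333., 290.]))]
rear_panel [(0.97, array([0.5271, 0.0344, 0.0959]))]
front_panel [(0.64, array([0.5255, 0.0334, 0.0924])), (0.47, array([0.5253, 0.0344, 0.0929]))]
[0.4575 0.0203 0.4046] [-0.0002  0.7608  0.649   0.    ]
```

View pics/w2.png

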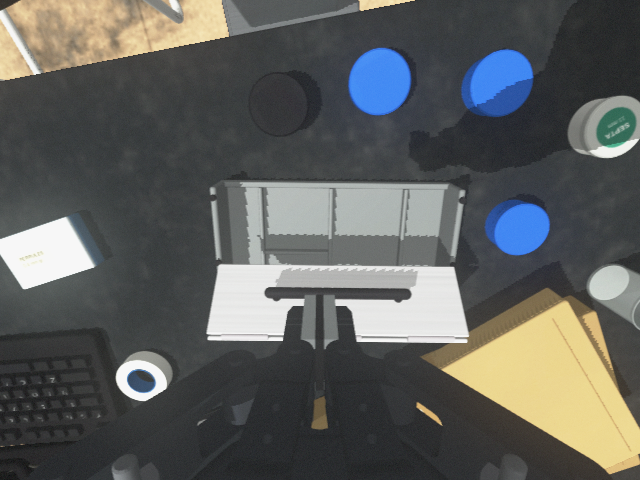

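```bash
python3 - <<'E'
from h import *
import pickle
from scipy.optimize import brentq
np.set_printoptions(precision=4,suppress=True)
f=pickle.load(open("w2.pkl","rb"))
a,b=ray(f,222,181,.013),ray(f,452,185,.013)
y=(b-a)[:2];print("front wall",a,b,np.linalg.norm(y));yaw=np.arctan2(-y[0],y[1]);
p,q=ray(f,265,293,.095),ray(f,411,295,.095);print("rail yaw",np.arctan2(-(q-p)[0],(q-p)[1]),p,q,"wall yaw",yaw)
for Y in (yaw,):
    c,s=np.cos(Y),np.sin(Y);R=np.array([[c,-s],[s,c]])
    m=(a+b)[:2]/2; print("tote from wall",m+R@[.076,0])
    for t in ([.5095,.020],m+R@[.076,0]):
        t=np.array(t);loc=lambda u,v,z:R.T@(ray(f,u,v,z)[:2]-t)
        g=lambda th:loc(337,337,.05+.07*np.sin(th))[0]-(.07-.07*np.cos(th))
        ths=np.linspace(.6,1.5,10);print([round(g(x),4) for x in ths])
        try:
            th=brentq(g,.6,1.5)
            ax,az=.07-.07*np.cos(th),.05+.07*np.sin(th)
            h=lambda z:np.hypot(loc(336,266,z)[0]-ax,z-az)-.07
            print("th",th,"apex",ax,az,[(z,round(h(z),4),loc(336,266,z)[0].round(4)) for z in (.035,.045,.055,.065,.075)])
        except Exception as e: print(e)
        for n,v in dict(bb=(.5017,.059),tb=(.470,-.0157),rail=(.518,.019)).items(): print(n,R.T@(np.array(v)-t))
E
```

```text
front wall [ 0.4165 -0.0808  0.013 ] [0.4601 0.152  0.013 ] 0.23683522319631684
rail yaw -0.1823552238325888 [ 0.51   -0.0438  0.095 ] [0.5334 0.0834 0.095 ] wall yaw -0.18526922480532906
tote from wall [0.513  0.0216]
[np.float64(0.0478), np.float64(0.0398), np.float64(0.0316), np.float64(0.0232), np.float64(0.0148), np.float64(0.0064), np.float64(-0.0019), np.float64(-0.0101), np.float64(-0.0179), np.float64(-0.0254)]
th 1.1765960271130098 apex 0.04311510383639164 0.11463128002965745 [(0.035, np.float64(0.0161), np.float64(0.0103)), (0.045, np.float64(0.0088), np.float64(0.0062)), (0.055, np.float64(0.0024), np.float64(0.002)), (0.065, np.float64(-0.0028), np.float64(-0.0022)), (0.075, np.float64(-0.0066), np.float64(-0.0064))]
bb [-0.0149  0.0369]
tb [-0.0322 -0.0424]
rail [0.0085 0.0006]
[np.float64(0.0446), np.float64(0.0367), np.float64(0.0284), np.float64(0.0201), np.float64(0.0116), np.float64(0.0032), np.float64(-0.0051), np.float64(-0.0132), np.float64(-0.0211), np.float64(-0.0286)]
th 1.1386294601905913 apex 0.04068123991773137 0.11356422191168844 [(0.035, np.float64(0.0154), np.float64(0.0072)), (0.045, np.float64(0.0082), np.float64(0.003)), (0.055, np.float64(0.002), np.float64(-0.0012)), (0.065, np.float64(-0.0031), np.float64(-0.0054)), (0.075, np.float64(-0.0067), np.float64(-0.0095))]
bb [-0.018   0.0347]
tb [-0.0354 -0.0446]
rail [ 0.0054 -0.0016]
```

Tote estimate: about (0.511, 0.0205), yaw −0.184. Rear panel is at about 1.16 rad and the free edge at z≈58 mm, tote x≈0. The next moves are to lower the closed fingers in front of the panel and push along tote +x.

>>> {"method": "step_arm", "body": {"commands": [[0,0.2,-0.9,-0.18],[0,0,-0.9,0],[0,0,-0.9,0],[0,0,-0.8,0],[0,0,0,0],[0.24,-0.045,0,0],[0.24,-0.045,0,0],[0.24,-0.045,0,0],[0.16,-0.03,0,0],[0.16,-0.03,0,0],[0.16,-0.03,0,0]]}}

```text
time: 4.9
position: [0.5177, 0.0177, 0.2299]
tcp_rot: [-0.0, 0.77, 0.638, -0.0]
contact_force: [-2.7, 1.6, -0.8]
gripper_width: -0.005
```

>>> {"method": "step_arm", "body": {"commands": [[0.16,-0.03,0,0],[0.16,-0.03,0,0],[0,0,0,0]]}}

```text
time: 5.2
position: [0.5348, 0.0143, 0.2297]
tcp_rot: [0.001, 0.77, 0.638, 0.0]
contact_force: [-0.2, -0.3, -0.3]
gripper_width: -0.0
```

>>> {"method": "step_arm", "body": {"commands": [[0.1,-0.02,0,0],[0.1,-0.02,0,0],[0,0,0,0]]}}

```text
time: 5.5
position: [0.5442, 0.0124, 0.2297]
tcp_rot: [0.0, 0.77, 0.638, 0.0]
contact_force: [0.3, -0.8, -0.4]
gripper_width: -0.003
```

```bash
python3 - <<'E'
from h import *
f=bot.grab_frame("scene");save("s2",cv2.resize(f["img"][160:320,220:420],(800,640))[:600])
o=bot.get_obs();print(o["position"],o["contact_force"])
E
```

```text
[0.54411556 0.01243747 0.22978172] [-0.0449025  -0.21973693 -0.24279627]
```

View pics/s2.png

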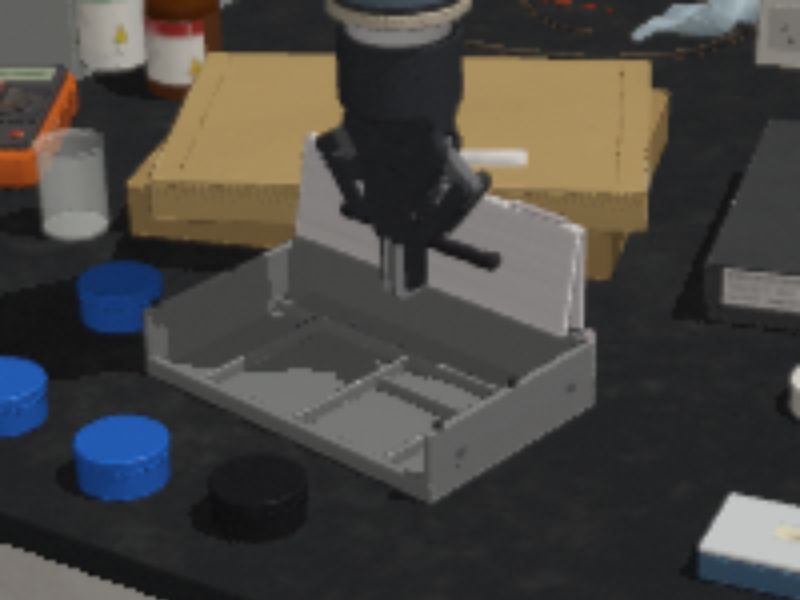

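The cover is almost upright, and the front panel is folding flat under the fingers (centre of the crop). I keep pushing in small steps until the force rises.

>>> {"method": "step_arm", "body": {"commands": [[0.06,-0.011,0,0],[0.06,-0.011,0,0],[0,0,0,0]]}}

```text
time: 5.85
position: [0.55, 0.0114, 0.2297]
tcp_rot: [0.0, 0.77, 0.638, 0.0]
contact_force: [-1.3, -0.6, -0.6]
gripper_width: -0.001
```

>>> {"method": "step_arm", "body": {"commands": [[0.05,-0.009,0,0],[0,0,0,0]]}}

```text
time: 6.05
position: [0.5515, 0.0111, 0.2296]
tcp_rot: [-0.001, 0.77, 0.638, -0.001]
contact_force: [-5.7, 0.5, 1.6]
gripper_width: -0.001
```

>>> {"method": "step_arm", "body": {"commands": [[0.05,-0.009,0,0],[0,0,0,0]]}}

```text
time: 6.25
position: [0.5524, 0.011, 0.2291]
tcp_rot: [-0.002, 0.77, 0.638, -0.002]
contact_force: [-11.1, 2.6, 5.1]
gripper_width: 0.001
```

>>> {"method": "step_arm", "body": {"commands": [[0.05,-0.009,0,0],[0,0,0,0]]}}

```text
time: 6.45
position: [0.5532, 0.0109, 0.2287]
tcp_rot: [-0.004, 0.769, 0.639, -0.004]
contact_force: [-17.4, 3.5, 8.6]
gripper_width: -0.002
```

>>> {"method": "step_arm", "body": {"commands": [[-0.4,0.07,0,0],[-0.9,0.17,0,0],[-0.5,0.1,0,0],[0,0,0.9,0],[0,0,0.9,0],[0,0,0.9,0],[0,0,0.8,0],[0,0,0,0]]}}

```text
time: 7.25
position: [0.4686, 0.027, 0.4101]
tcp_rot: [0.003, 0.77, 0.638, 0.005]
contact_force: [0.6, -0.1, -0.1]
gripper_width: -0.001
```

```bash
python3 - <<'E'
from h import *
np.set_printoptions(precision=4,suppress=True)
f=bot.grab_frame("wrist")
for n in ["tote","box_bay","tin_bay","rail","ferrule_box"]:
    print(n,[(round(d["conf"],2),w(f,d["position"]),pix(f,w(f,d["position"])).round()) for d in bot.landmark_of(n,"wrist")])
save("w3",f["img"]);o=bot.get_obs();print(o["position"],o["tcp_rot"])
import pickle;pickle.dump(f,open("w3.pkl","wb"))
E
```

```text
tote [(0.84, array([0.5107, 0.0206, 0.0011]), array([319., 235.]))]
box_bay [(0.64, array([0.5026, 0.0602, 0.0017]), array([353., 222.]))]
tin_bay [(0.66, array([ 0.4666, -0.0191,  0.0009]), array([277., 204.]))]
rail []
ferrule_box [(0.63, array([ 0.4606, -0.2925,  0.0038]), array([ 39., 244.]))]
[0.4669 0.0272 0.4036] [-0.0004  0.7698  0.6383 -0.0009]
```

View pics/w3.png

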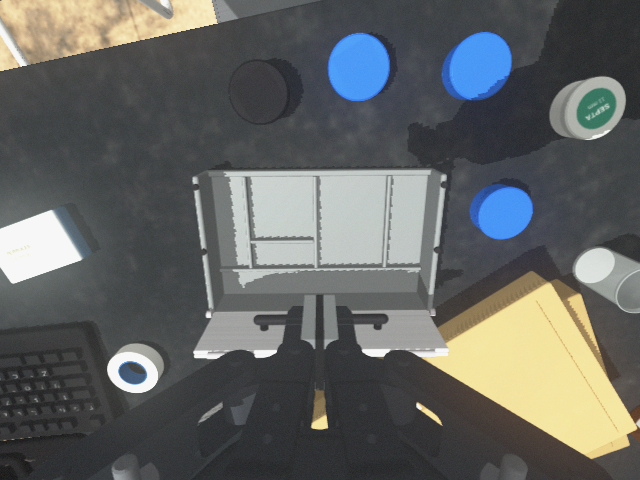

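The cover is folded and upright, with its edge at about rows 345–355. The long bay spans columns 317–387 and rows 178–266; the square bay spans 248–315 and rows 178–240. Next I go to the ferrule box while computing the bays.

```bash
python3 - <<'E'
from h import *
import pickle
np.set_printoptions(precision=4,suppress=True)
f=pickle.load(open("w3.pkl","rb"))
g=lambda u,v,z=.013:ray(f,u,v,z)[:2]
a,b=g(205,172),g(436,171);d=b-a;yaw=np.arctan2(-d[0],d[1]);print("yaw",yaw,np.linalg.norm(d))
for Y in (yaw,-.184):
    c,s=np.cos(Y),np.sin(Y);R=np.array([[c,-s],[s,c]])
    L=lambda u,v:R.T@(g(u,v)-[.5107,.0206])
    print("box: y",L(317,222)[1],L(388,222)[1],"x",L(352,178)[0],L(352,266)[0])
    print("tin: y",L(248,210)[1],L(316,210)[1],"x",L(280,178)[0],L(280,240)[0])
    t=np.array([.5107,.0206])
    for n,v in dict(bb=(.502,.0592),tb=(.469,-.0165)).items(): print(n,R.T@(np.array(v)-t))
    q=R@[(L(352,178)[0]+L(352,266)[0])/2,(L(317,222)[1]+L(388,222)[1])/2]+t;print("bb px",q)
    q=R@[(L(280,178)[0]+L(280,240)[0])/2,(L(248,210)[1]+L(316,210)[1])/2]+t;print("tb px",q)
E
```

```text
yaw -0.18376760517698731 0.2385331461397669
box: y -0.002663155309860617 0.07431965492469271 x -0.06628488485573994 0.03302357901878984
tin: y -0.0764287652372766 -0.0036558614645747466 x -0.06661011917678071 0.0014764903298026741
bb [-0.0156  0.0364]
tb [-0.0342 -0.0441]
bb px [0.5009 0.0589]
tb px [ 0.4714 -0.0128]
box: y -0.00266755877435236 0.07431533504259001 x -0.06629278122473378 0.03301505515468791
tin: y -0.07643635004045987 -0.0036633693468577015 x -0.06660063390186667 0.0014866170587232528
bb [-0.0156  0.0364]
tb [-0.0342 -0.0441]
bb px [0.5009 0.0589]
tb px [ 0.4714 -0.0128]
```

>>> {"method": "step_arm", "body": {"commands": [[0,-0.8,0,0],[0,-0.8,0,0],[0,-0.8,0,0],[0,-0.8,0,0],[0,-0.8,0,0],[0,-0.8,0,0],[0,-0.8,0,0],[0,-0.8,0,0],[0,0,0,0]], "grip": -1}}

```text
time: 8.45
position: [0.4656, -0.2983, 0.4035]
tcp_rot: [0.0, 0.772, 0.636, -0.002]
contact_force: [0.1, 0.4, 0.6]
gripper_width: 0.999
```

```bash
python3 - <<'E'
from h import *
np.set_printoptions(precision=4,suppress=True)
f=bot.grab_frame("wrist")
print([(round(d["conf"],2),w(f,d["position"]),pix(f,w(f,d["position"])).round()) for d in bot.landmark_of("ferrule_box","wrist")])
m=bot.masks_of("ferrule_box","wrist")[0]["mask"].astype(np.uint8)
# white lid inside mask
hull=m*255
lid=(m>0)&(f["img"].min(axis=2)>150)
for nm,k in (("mask",m),("lid",lid.astype(np.uint8))):
    cs=max(cv2.findContours(k,0,2)[0],key=cv2.contourArea)
    P=np.array([ray(f,u,v,.022)[:2] for u,v in cs[:,0]],np.float32)
    print(nm,cv2.minAreaRect(P*1000),P.mean(0))
save("w4",f["img"]);o=bot.get_obs();print(o["position"],o["tcp_rot"])
E
```

```text
[(0.91, array([ 0.4592, -0.2897,  0.0005]), array([327., 196.]))]
mask ((459.002685546875, -288.5899658203125), (62.41935729980469, 90.04360961914062), 8.54782485961914) [ 0.459  -0.2895]
lid ((459.9423828125, -288.4392395019531), (59.99672317504883, 90.1070785522461), 8.4259614944458) [ 0.4594 -0.2889]
[ 0.4671 -0.2923  0.4036] [-0.0011  0.7698  0.6383 -0.0003]
```

View pics/w4.png

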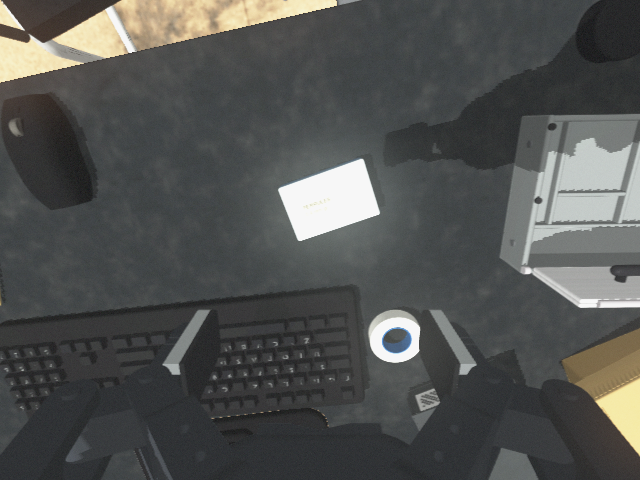

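Box centre is about (0.460, −0.288), with its short side 8.5° from world x; the tape roll is at (397,337). Spin −71° and descend.

>>> {"method": "step_arm", "body": {"commands": [[-0.148,0.078,-0.3,-0.98],[0,0,-0.3,-0.98],[0,0,-0.3,-0.98],[0,0,-0.3,-0.98],[0,0,-0.3,-0.98],[0,0,-0.3,-0.98],[0,0,-0.3,-0.98],[0,0,-0.3,-0.98],[0,0,-0.3,-0.98],[0,0,0,0],[0,0,0,0]]}}

```text
time: 9.7
position: [0.46, -0.2878, 0.2696]
tcp_rot: [-0.0, 0.997, 0.079, -0.0]
contact_force: [0.4, 0.3, 0.6]
gripper_width: 0.999
```

```bash
python3 - <<'E'
from h import *
np.set_printoptions(precision=4,suppress=True)
o=bot.get_obs();q=o["tcp_rot"];print(o["position"],np.degrees(2*np.arctan2(q[2],q[1])),o["qpos"])
f=bot.grab_frame("wrist")
print([(round(d["conf"],2),w(f,d["position"]),pix(f,w(f,d["position"])).round()) for d in bot.landmark_of("ferrule_box","wrist")])
m=bot.masks_of("ferrule_box","wrist")[0]["mask"].astype(np.uint8)
cs=max(cv2.findContours(m,0,2)[0],key=cv2.contourArea)
print(cv2.minAreaRect(np.array([ray(f,u,v,.022)[:2] for u,v in cs[:,0]],np.float32)*1000))
E
```

```text
[ 0.46   -0.2878  0.2696] 9.091185967025897 [ 0.1267  0.6101  0.5369  1.96   -0.4732  0.6985  1.1133]
[(0.82, array([ 0.4563, -0.2883,  0.0019]), array([314., 244.]))]
((460.47235107421875, -286.4720458984375), (60.27975845336914, 92.07810974121094), 8.831889152526855)
```

Aligned. Descend and grip.

>>> {"method": "step_arm", "body": {"commands": [[0,0,-0.6,0],[0,0,-0.6,0],[0,0,-0.4,0],[0,0,-0.27,0],[0,0,0,0]]}}

```text
time: 10.35
position: [0.4595, -0.2889, 0.1754]
tcp_rot: [-0.001, 0.997, 0.077, -0.001]
contact_force: [-0.6, -1.0, 1.1]
gripper_width: 1.004
```

>>> {"method": "step_arm", "body": {"commands": [[0,0,0,0],[0,0,0,0],[0,0,0,0],[0,0,0,0],[0,0,0,0],[0,0,0,0],[0,0,0,0]], "grip": 1, "force": 40}}

```text
time: 11.05
position: [0.46, -0.2892, 0.1775]
tcp_rot: [0.001, 0.997, 0.077, 0.001]
contact_force: [-0.9, 0.5, 7.1]
gripper_width: 0.693
```

>>> {"method": "step_arm", "body": {"commands": [[0,0,0.3,0],[0,0,0.8,0],[0,0,0.8,0],[0,0,0,0],[0,0,0,0]]}}

```text
time: 11.55
position: [0.46, -0.2887, 0.2725]
tcp_rot: [0.001, 0.997, 0.077, 0.001]
contact_force: [-0.2, 0.7, -2.0]
gripper_width: 0.688
```

```bash
python3 - <<'E'
from h import *
np.set_printoptions(precision=4,suppress=True)
o=bot.get_obs();q=o["tcp_rot"];print(o["position"],np.degrees(2*np.arctan2(q[2],q[1])),o["gripper_width"])
f=bot.grab_frame("wrist");save("w5",f["img"])
print([(round(d["conf"],2),w(f,d["position"]),pix(f,w(f,d["position"])).round()) for d in bot.landmark_of("ferrule_box","wrist")])
E
```

```text
[ 0.46   -0.2887  0.2725] 8.818973490163911 0.6877990153711218
[(0.56, array([ 0.4609, -0.2894,  0.094 ]), array([319., 307.]))]
```

View pics/w5.png

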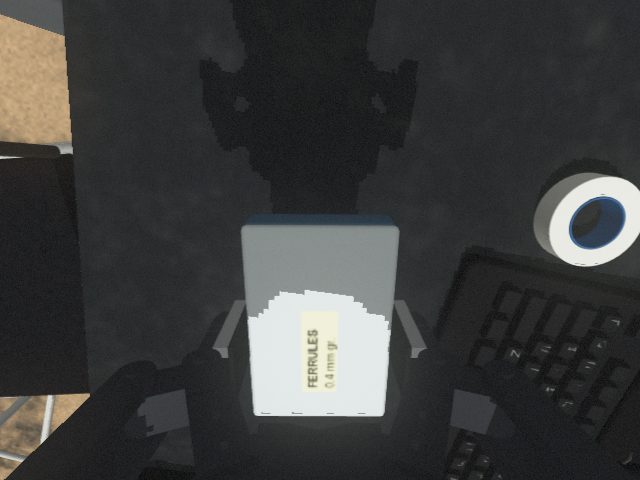

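The ferrule box is held squarely between the pads (lid centred at about (320,310)). I carry it over the long bay, spinning +70.7°.

>>> {"method": "step_arm", "body": {"commands": [[0,0,0.9,0],[0.092,0.773,0,0.982],[0.092,0.773,0,0.982],[0.092,0.773,0,0.982],[0.092,0.773,0,0.982],[0.092,0.773,0,0.982],[0.092,0.773,0,0.982],[0.092,0.773,0,0.982],[0.092,0.773,0,0.982],[0.092,0.773,0,0.982],[0,0,0,0],[0,0,0,0]]}}

```text
time: 12.85
position: [0.5008, 0.0597, 0.3151]
tcp_rot: [-0.001, 0.769, 0.64, -0.001]
contact_force: [-0.0, -0.6, -0.9]
gripper_width: 0.687
```

```bash
python3 - <<'E'
from h import *
np.set_printoptions(precision=4,suppress=True)
o=bot.get_obs();q=o["tcp_rot"];print(o["position"],np.degrees(2*np.arctan2(q[2],q[1])),o["gripper_width"],o["contact_force"])
E
```

```text
[0.5008 0.0597 0.3151] 79.5518627717157 0.6867980411629995 [-0.006  -0.5688 -0.898 ]
```

>>> {"method": "step_arm", "body": {"commands": [[0,0,-0.8,0],[0,0,-0.8,0],[0,0,-0.6,0],[0,0,-0.2,0],[0,0,-0.1,0],[0,0,0,0],[0,0,0,0]]}}

```text
time: 13.55
position: [0.5015, 0.0587, 0.1923]
tcp_rot: [0.0, 0.769, 0.639, 0.001]
contact_force: [0.0, -0.6, -1.0]
gripper_width: 0.689
```

>>> {"method": "step_arm", "body": {"commands": [[0,0,-0.08,0],[0,0,-0.05,0],[0,0,0,0]]}}

```text
time: 13.85
position: [0.5011, 0.0591, 0.1848]
tcp_rot: [0.0, 0.769, 0.639, 0.0]
contact_force: [0.3, -0.5, -1.1]
gripper_width: 0.69
```

>>> {"method": "step_arm", "body": {"commands": [[0,0,-0.05,0],[0,0,0,0]]}}

```text
time: 14.05
position: [0.501, 0.059, 0.182]
tcp_rot: [-0.0, 0.769, 0.639, -0.0]
contact_force: [-0.7, -0.5, -1.4]
gripper_width: 0.692
```

>>> {"method": "step_arm", "body": {"commands": [[0,0,-0.03,0],[0,0,0,0]]}}

```text
time: 14.25
position: [0.501, 0.0589, 0.1815]
tcp_rot: [-0.0, 0.769, 0.639, 0.0]
contact_force: [-3.0, -1.0, 13.8]
gripper_width: 0.691
```

Contact on the floor. Release, rise, and check.

>>> {"method": "step_arm", "body": {"commands": [[0,0,0.03,0],[0,0,0,0],[0,0,0,0],[0,0,0.2,0],[0,0,0.8,0],[0,0,0.8,0],[0,0,0.8,0],[-0.3,0,0.8,0],[-0.4,0,0.8,0],[0,0,0,0]], "grip": -1}}

```text
time: 15.25
position: [0.465, 0.0583, 0.3971]
tcp_rot: [0.001, 0.769, 0.639, 0.003]
contact_force: [1.3, 0.5, -0.6]
gripper_width: 1.001
```

```bash
python3 - <<'E'
from h import *
np.set_printoptions(precision=4,suppress=True)
f=bot.grab_frame("wrist")
for n in ["tote","box_bay","tin_bay","rail","ferrule_box"]:
    print(n,[(round(d["conf"],2),w(f,d["position"]),pix(f,w(f,d["position"])).round()) for d in bot.landmark_of(n,"wrist")])
m=bot.masks_of("ferrule_box","wrist")[0]["mask"].astype(np.uint8)
cs=max(cv2.findContours(m,0,2)[0],key=cv2.contourArea)
print(cv2.minAreaRect(np.array([ray(f,u,v,.026)[:2] for u,v in cs[:,0]],np.float32)*1000))
save("w6",f["img"]);o=bot.get_obs();q=o["tcp_rot"];print(o["position"],np.degrees(2*np.arctan2(q[2],q[1])))
E
```

```text
tote [(0.94, array([0.51  , 0.0173, 0.0006]), array([289., 248.])), (0.32, array([0.5008, 0.0588, 0.0072]), array([325., 236.]))]
box_bay [(0.26, array([0.5674, 0.0069, 0.0821]), array([285., 336.]))]
tin_bay [(0.82, array([ 0.4714, -0.0192,  0.0032]), array([248., 222.])), (0.53, array([0.5677, 0.0095, 0.0817]), array([287., 335.]))]
rail [(0.81, array([0.5679, 0.0089, 0.0827]), array([287., 336.]))]
ferrule_box [(0.65, array([0.5006, 0.0596, 0.0045]), array([325., 235.]))]
((498.2493591308594, 59.961639404296875), (60.48479461669922, 92.66754150390625), 79.35255432128906)
[0.4662 0.0589 0.3911] 79.47080529615852
```

View pics/w6.png

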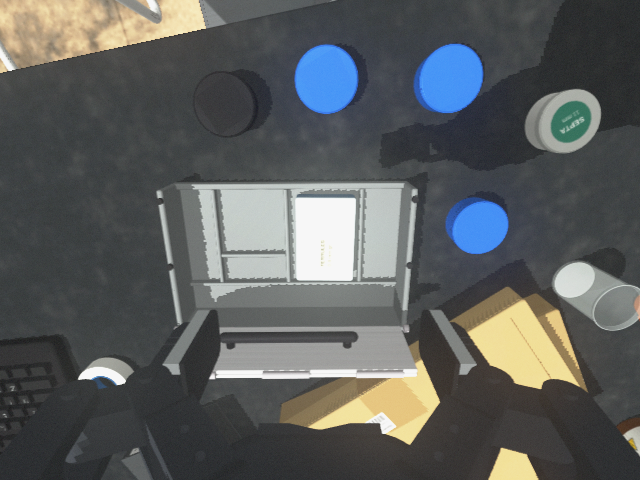

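The box lies flat in the long bay (centre at (325,236)), and the cover is still folded with its rail at (287,336). Next is the tin; I use jaws along tote x so that opening clears the box.

>>> {"method": "step_arm", "body": {"commands": [[-0.072,0.44,0,-1],[-0.072,0.44,0,-1],[-0.072,0.44,0,-1],[-0.072,0.44,0,-1],[-0.072,0.44,0,-1],[-0.072,0.44,-0.2,-1],[-0.072,0.44,-0.5,-1],[-0.072,0.44,-0.5,-1],[-0.072,0.44,-0.5,-1],[-0.072,0.44,-0.5,-1],[-0.072,0.44,0,-1],[0,0,0,-0.25]]}}

```text
time: 16.8
position: [0.4255, 0.304, 0.28]
tcp_rot: [0.001, 0.996, -0.092, -0.001]
contact_force: [0.2, -0.5, -0.1]
gripper_width: 1.003
```

```bash
python3 - <<'E'
from h import *
np.set_printoptions(precision=4,suppress=True)
f=bot.grab_frame("wrist")
print([(round(d["conf"],2),w(f,d["position"]),pix(f,w(f,d["position"])).round()) for d in bot.landmark_of("septa_tin","wrist")])
for r in bot.masks_of("septa_tin","wrist"):
    m=r["mask"].astype(np.uint8)
    cs=max(cv2.findContours(m,0,2)[0],key=cv2.contourArea)
    print(cv2.minEnclosingCircle(np.array([ray(f,u,v,.028)[:2] for u,v in cs[:,0]],np.float32)*1000),f["img"][r["mask"]].mean(0))
o=bot.get_obs();q=o["tcp_rot"];print(o["position"],np.degrees(2*np.arctan2(q[2],q[1])))
hs=cv2.cvtColor(f["img"],cv2.COLOR_RGB2HSV);g=cv2.inRange(hs,(60,120,60),(95,255,255))
cs=max(cv2.findContours(g,0,2)[0],key=cv2.contourArea)
print("label",cv2.minEnclosingCircle(np.array([ray(f,u,v,.028)[:2] for u,v in cs[:,0]],np.float32)*1000))
E
```

```text
[(0.87, array([ 0.3761,  0.1971, -0.0035]), array([286., 362.])), (0.67, array([0.5132, 0.217 , 0.0026]), array([446., 321.])), (0.66, array([0.4302, 0.2983, 0.0012]), array([327., 245.]))]
((428.58953857421875, 304.2596435546875), 29.96316909790039) [178.6648 212.8402 199.1359]
((374.179931640625, 205.7650909423828), 35.85572814941406) [ 59.9932 118.5353 210.1659]
((515.01123046875, 226.49465942382812), 34.465660095214844) [ 59.1919 113.1175 198.5785]
[0.4266 0.3004 0.2817] -10.432844629413163
label ((427.7020263671875, 300.8199462890625), 17.48484230041504)
```

>>> {"method": "step_arm", "body": {"commands": [[0.04,0.01,-0.8,0],[0,0,-0.8,0],[0,0,-0.3,0],[0,0,-0.18,0],[0,0,0,0]]}}

```text
time: 17.45
position: [0.4288, 0.3005, 0.1778]
tcp_rot: [0.0, 0.996, -0.092, -0.0]
contact_force: [-0.2, 1.1, 0.2]
gripper_width: 1.005
```

>>> {"method": "step_arm", "body": {"commands": [[0,0,0,0],[0,0,0,0],[0,0,0,0],[0,0,0,0],[0,0,0,0],[0,0,0,0],[0,0,0,0]], "grip": 1, "force": 40}}

```text
time: 18.15
position: [0.4289, 0.3014, 0.1798]
tcp_rot: [-0.001, 0.996, -0.092, 0.001]
contact_force: [-1.5, -2.6, 12.5]
gripper_width: 0.621
```

>>> {"method": "step_arm", "body": {"commands": [[0,0,0.3,0],[0,0,0.8,0],[0,0,0.8,0],[0,0,0.8,0],[0,0,0,0],[0,0,0,0]]}}

```text
time: 18.75
position: [0.4283, 0.3017, 0.3144]
tcp_rot: [-0.001, 0.996, -0.091, 0.001]
contact_force: [0.1, 0.0, -1.5]
gripper_width: 0.625
```

```bash
python3 - <<'E'
from h import *
np.set_printoptions(precision=4,suppress=True)
o=bot.get_obs();q=o["tcp_rot"];print(o["position"],np.degrees(2*np.arctan2(q[2],q[1])),o["gripper_width"])
f=bot.grab_frame("wrist");save("w7",f["img"])
print([(round(d["conf"],2),w(f,d["position"]),pix(f,w(f,d["position"])).round()) for d in bot.landmark_of("septa_tin","wrist")])
E
```

```text
[0.4283 0.3017 0.3144] -10.467195675545561 0.6253085190517013
[(0.71, array([0.3526, 0.0872, 0.002 ]), array([285., 435.])), (0.7, array([0.4306, 0.3005, 0.1345]), array([323., 307.])), (0.57, array([0.5123, 0.2151, 0.0032]), array([428., 303.]))]
```

View pics/w7.png

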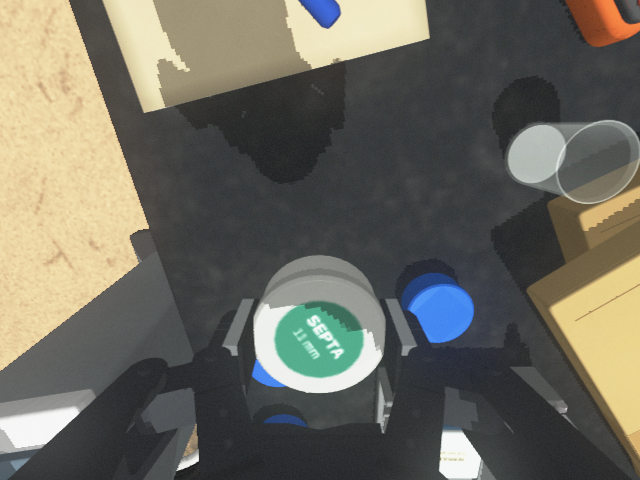

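The septa tin is held level (label at (320,340)). Carry it to the square bay.

>>> {"method": "step_arm", "body": {"commands": [[0.107,-0.79,0,0],[0.107,-0.79,0,0],[0.107,-0.79,0,0],[0.107,-0.79,0,0],[0.107,-0.79,0,0],[0.107,-0.79,0,0],[0.107,-0.79,0,0],[0.107,-0.79,0,0],[0,0,0,0],[0,0,0,0]]}}

```text
time: 19.85
position: [0.4709, -0.0154, 0.3123]
tcp_rot: [0.0, 0.996, -0.093, -0.001]
contact_force: [0.1, 0.3, -0.9]
gripper_width: 0.622
```

>>> {"method": "step_arm", "body": {"commands": [[0,0,-0.8,0],[0,0,-0.8,0],[0,0,-0.6,0],[0,0,-0.2,0],[0,0,0,0],[0,0,0,0]]}}

```text
time: 20.45
position: [0.4715, -0.0142, 0.1939]
tcp_rot: [-0.0, 0.996, -0.091, 0.0]
contact_force: [0.2, -0.1, 0.4]
gripper_width: 0.624
```

>>> {"method": "step_arm", "body": {"commands": [[0,0,-0.1,0],[0,0,-0.06,0],[0,0,0,0]]}}

```text
time: 20.75
position: [0.4714, -0.0144, 0.1855]
tcp_rot: [-0.0, 0.996, -0.092, 0.0]
contact_force: [0.5, -0.3, -0.8]
gripper_width: 0.623
```

>>> {"method": "step_arm", "body": {"commands": [[0,0,-0.04,0],[0,0,0,0]]}}

```text
time: 20.95
position: [0.4714, -0.0146, 0.1838]
tcp_rot: [-0.0, 0.996, -0.092, 0.0]
contact_force: [-0.8, 1.3, 8.5]
gripper_width: 0.619
```

>>> {"method": "step_arm", "body": {"commands": [[0,0,0,0],[0,0,0,0],[0,0,0,0],[0,0,0.2,0],[0,0,0.8,0],[0,0,0.8,0],[0,0,0.8,0.5],[0,0,0.8,1],[0,0,0.8,1],[0,0,0,1],[0,0,0,1],[0,0,0,1]], "grip": -1}}

```text
time: 22.15
position: [0.4709, -0.0147, 0.3942]
tcp_rot: [0.0, 0.957, 0.291, 0.0]
contact_force: [-0.9, 1.1, -1.0]
gripper_width: 0.997
```

>>> {"method": "step_arm", "body": {"commands": [[0,0,0,1],[0,0,0,1],[0,0,0,1],[0,0,0,1],[0,0,0,1],[0,0,0,0.75],[0,0,0,0]]}}

```text
time: 22.85
position: [0.4709, -0.015, 0.3937]
tcp_rot: [0.0, 0.769, 0.64, -0.0]
contact_force: [-0.2, -0.5, 0.0]
gripper_width: 1.001
```

```bash
python3 - <<'E'
from h import *
np.set_printoptions(precision=4,suppress=True)
for c in ("wrist","scene"):
    f=bot.grab_frame(c)
    for n in ["tote","rail","ferrule_box","septa_tin","beaker","tape_roll"]:
        print(c,n,[(round(d["conf"],2),w(f,d["position"]),pix(f,w(f,d["position"])).round()) for d in bot.landmark_of(n,c)])
    if c=="wrist": A=f["img"]
    else: B=cv2.resize(f["img"][180:320,230:390],(640,560))
save("w8",A[100:420,100:500]);save("s3",B)
cv2.imwrite("pics/fin.png",np.hstack([cv2.resize(A[140:400,140:460],(400,325)),cv2.resize(B,(400,325))])[:,:,::-1])
o=bot.get_obs();q=o["tcp_rot"];print(o["position"],np.degrees(2*np.arctan2(q[2],q[1])))
E
```

```text
wrist tote [(0.78, array([ 0.5117,  0.017 , -0.0045]), array([355., 235.]))]
wrist rail [(0.57, array([0.5658, 0.0091, 0.0819]), array([364., 320.]))]
wrist ferrule_box [(0.57, array([0.501 , 0.058 , 0.0049]), array([393., 221.]))]
wrist septa_tin [(0.84, array([0.5137, 0.2161, 0.0025]), array([544., 205.])), (0.81, array([ 0.356 , -0.0068,  0.0019]), array([306.,  87.])), (0.71, array([ 0.3757,  0.1999, -0.0018]), array([526.,  66.])), (0.71, array([0.3511, 0.086 , 0.0027]), array([403.,  61.])), (0.67, array([ 0.4733, -0.0175,  0.0049]), array([318., 209.]))]
wrist beaker []
wrist tape_roll [(0.65, array([ 0.6349, -0.2406, -0.0024]), array([166., 364.]))]
scene tote [(0.76, array([ 0.5153,  0.02  , -0.0039]), array([313., 258.]))]
scene rail [(0.69, array([0.5674, 0.0136, 0.0853]), array([325., 219.]))]
scene ferrule_box [(0.86, array([0.4995, 0.0614, 0.0062]), array([295., 253.]))]
scene septa_tin [(0.93, array([0.3487, 0.0881, 0.0026]), array([250., 279.])), (0.89, array([ 0.3582, -0.0097, -0.0007]), array([286., 289.])), (0.78, array([0.3723, 0.1956, 0.0009]), array([221., 263.])), (0.75, array([0.5112, 0.2173, 0.0016]), array([249., 239.])), (0.57, array([ 0.4709, -0.0107,  0.0068]), array([313., 265.]))]
scene beaker [(0.91, array([0.6081, 0.3304, 0.0018]), array([239., 216.]))]
scene tape_roll [(0.62, array([ 0.6383, -0.2409,  0.0027]), array([430., 261.]))]
[ 0.4713 -0.0146  0.3932] 79.46693998210236
```

View pics/fin.png

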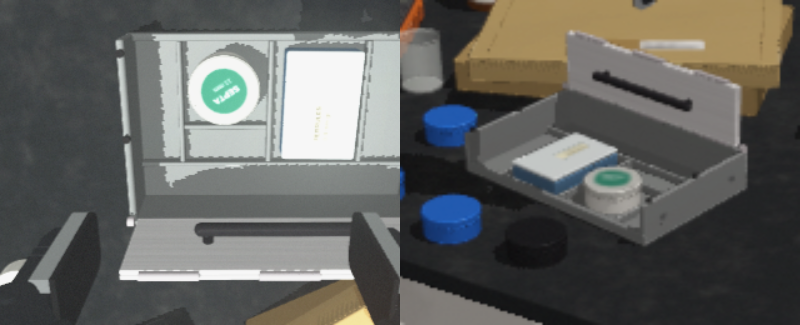

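Both views show the tin and box flat in their bays and the cover folded upright, with the gripper well clear. I'm handing in.

```bash
python3 -c "
from cell import bot
print(bot.sign_off())"
```

```text
the job is handed in; nothing more can be done
None
```

I pushed the cover back until the fingers met firm resistance, about 17 N. Then I laid the ferrule box in the long compartment and the septa tin in the square one, and handed the job in at about 23 s of the 64 s.

**Last checks:**
- **Cover:** it stood folded and upright in both final views. The rail measured about (0.567, 0.010, 0.083), against (0.566, 0.010, 0.085) expected for a folded cover. I did not measure the joint angles themselves.
- **Box and tin:** both looked flat on the floor, and each was within about 4 mm of its compartment's estimated centre. The networks put their undersides at 5–7 mm, against the 4 mm floor, which is within their error. The arm felt both touch the floor before I released them.
- **Beaker and tape roll:** the beaker measured within about 7 mm of its first reading and the tape roll within about 6 mm, which is within measuring error.
- **Robot:** the gripper was well clear, with the fingertips about 0.23 m above the worktop.

**Disagreement:** the networks' readings of the square compartment's centre scattered by about 10 mm. I placed the tin by the divider edges seen in the wrist picture instead.

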